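Put swapped reagents back on their stations

ROBOT

A 6-joint arm with a two-finger parallel gripper is mounted at the origin on the work surface. World frame = base frame: x ahead of the robot, y to its left, z up, the work surface at z = 0. Lengths are in mm, angles in degrees, forces in N, time in s.
With the tool pointing down it reaches from about 300 to 750 mm from the base axis. Payload 8.5 kg.
Tool frame: the origin (TCP) lies on the mounting face of the last link; the fingertips stand 173 mm ahead of it and the grasp point (between the pads) lies 155 mm ahead of it; z points along the fingers, y is the line along which they close (so a half turn about z gives the same grasp; the last joint's range is limited). The gripper opens to 85 mm and grips with 20 to 120 N. Pads are 22 mm wide; open, the fingers measure 114 mm over their backs; the gripper's body (76 mm by 85 mm) begins 54 mm behind the grasp point. The pads swing forward as they close: fully open they stand 13 mm farther back than shut.
Start: joints at [-80.747, 21.807, 74.336, -0, 83.858, -12.336], TCP at [202.364, -511.401, 404.722] pointing down, gripper open.
Joint ranges: [-178.18, 178.18], [-50.72, 133.34], [12.68, 142.11], [-81.47, 261.47], [9.98, 163.14], [-165.26, 165.26]. Speed limits (degrees/s): [136.94, 136.94, 180, 180, 180, 180].

INTERFACE

Orientations are given as [roll, pitch, yaw] about the fixed x, y, z axes, in that order (R = Rz(yaw) Ry(pitch) Rx(roll)).
In Python, from cell import r, read_camera, camera_model gives the robot as it stands.
- The arm moves only by the tool send_rows, never from a script. Its argument "increments" is a list of rows, each a list of 3 entries, a list of its own where there are three numbers: the closure in counts, from 0 (fully open) to 255 (shut), then the shift along the tool's x, y, z in mm, then the turn about the tool's z in rad. A call has 1 to 5 rows; each row shifts and turns the commanded pose from where the row before left it, along the tool's axes as they then stand; what a row does not reach is not made up. A row lasts 1/12 s, in which the tool goes at most 41.7 mm and 7.16 degrees, less where a joint would pass 70% of its speed; a pose out of reach is approached as far as the arm can. A call is refused whole if a number of a shift passes 41.7 or a number of a turn 0.125, either way. A call with a gripper value outside its range is refused whole. The fingers move at their own pace and stop on an object; "force" is the grip in N (left out, the last holds). Time passes only in rows, so rows that do not move let the fingers close. It gives the time, the measured TCP pose, the force, the opening and the grip force at its end, in the units of the state.
- r.get_obs(): the state, without advancing time (a new reading comes with each control period).
- read_camera(name): name is "scene" or "top" or "wrist"; returns (picture, depth): 400x640x3 uint8, red, green, blue; 400x640 float32, mm along the optical axis (not along the pixel's ray), 0 where there is no reading.
- camera_model(name): a dict with "fovy" (degrees; the focal length in pixels is half the picture's height over the tangent of half this angle, whatever the lens; pixels are square), "cx", "cy" (the principal point, pixels), "dist" ([k1, k2, p1, p2, k3] as OpenCV has them; the pictures are not rectified), "eye" and "rotation" of the camera in the world; the wrist camera has in their place "tool_from_camera" (4x4, takes a point from camera to tool coordinates, whose origin is the TCP and whose axes are the flange's). Camera axes: x right, y down, z forward; pixel columns grow to the right and rows downward; lengths in mm; the calibration is good to about 2 mm. A picture is of the moment at which its call begins: read the wrist's pose just before it. camera_model takes no time and is no camera call.
- r.job_done(): hands the job in; it is judged then, once.
The state is a dict: "time_s": time; "joint_positions": joint angles; "qvel": joint speeds; "tau": joint torques, N m; "position": TCP position; "eef_rot": TCP orientation; "ft_force": force on the tool from outside, world axes, zero at the start; "ft_torque": the same for the moment, N m; "gripper_width": opening from 0.0 (shut) to 1.0 (fully open); "grip_force": force on a finger pad.
Only numpy, scipy, OpenCV 4.12 (cv2) and the standard library are available. Lean on these libraries where they do the work, as an engineer would, in place of code of your own. Each camera call takes 0.05 s, during which the arm holds its last target. There are 200 camera calls.

TASK

Three reagent containers were put back on each other's station plates: move each one to the plate that has the shape of its own foot (jar on the round plate, square bottle on the square plate, cassette on the oblong plate), standing upright in the middle, the bottle and cassette lined up with the edges of their plates. Use the free cross-shaped steel trivet to park a container on the way; none may be tipped over or stand on the bare bench. Leave the tube rack, beaker and tip box where they are.

Things in the scene. Friction and masses are not known exactly. Their poses are not given: they have to be found in the camera images.
- jar: loose upright round reagent jar: amber glass with a white screw lid of the same diameter, straight-sided, 52 mm diameter, 70 mm tall, 0.14 to 0.28 kg, best gripped across its diameter 45 mm above its foot. Origin: centre of the underside; z up
- bottle: loose upright square bottle: white plastic body 48 x 48 mm, 72 mm tall, with a black round cap 28 mm in diameter and 20 mm tall above it (92 mm in all), 0.14 to 0.28 kg, best gripped across two opposite faces 52 mm above its foot. Origin: centre of the underside; x and y are square to its faces, z up
- cassette: loose upright oblong reagent cassette: white plastic block 84 mm long (its x), 36 mm wide (its y), 60 mm tall, with two flat black caps 24 mm in diameter, 6 mm high on top, 0.14 to 0.28 kg, best gripped across its 36 mm width at mid-length 42 mm above its foot. Origin: centre of the underside; z up. Either way round is right
- plate_round: fixed grey round station plate with a thin white line near its edge, 112 mm diameter, 8 mm thick, lying flat on the bench; the jar belongs on it. Origin: centre of the underside, so its top is 8 mm above it
- plate_square: fixed grey square station plate with a thin white line near its edge, 104 x 104 mm (x, y along its edges), 8 mm thick, flat on the bench; the square bottle belongs on it. Origin: centre of the underside
- plate_oblong: fixed grey oblong station plate with a thin white line near its edge, 136 mm long (its x) and 80 mm wide (its y), 8 mm thick, flat on the bench; the cassette belongs on it, long side along long side. Origin: centre of the underside
- trivet: fixed dark steel trivet in the shape of a plus sign, two crossing bars 136 x 60 mm (along its x and y), 8 mm thick, flat on the bench, empty at the start: the free spot for parking one container. Origin: centre of the underside
- tube_rack: bystander: white rack 60 x 120 mm (x, y) with stoppered sample tubes, 84 mm tall, loose. Origin: centre of the underside. Leave alone
- beaker: bystander: empty open glass beaker, 64 mm diameter, 85 mm tall, loose. Origin: centre of the underside. Leave alone
- tip_box: bystander: blue pipette-tip box with clear lid, 117 x 82 mm (x, y), 63 mm tall, loose. Origin: centre of the underside. Leave alone
Mind the look-alikes: they are no part of the job. Leave any red look-alike of the jar alone.

How it is judged:
By the outcome, as a careful person would: the job done as asked, in the order asked, and still so for the second after the job is handed in, with the robot touching nothing.
It also fails if it takes over 99 s, if anything falls off the work surface, if the arm or the gripper's body presses on something with over 40 N, if the wrist force passes 120 N, or if a joint passes its speed limit or range.

## Working session

There is one attempt and no reset: what is moved stays moved. The work goes in short steps, Python scripts to look and compute and a tool call to move; the robot and the scene stay as the last step left them, time stands still between calls to the robot, and variables do not carry over. Pictures are saved under pics/ and viewed, at most 14 in all, crops included, and the job is handed in when it is done.

Besides the shell and the picture viewer there is one more tool, called after ">>>" as name(argument=value, ...), one argument or row to a line, values as JSON. send_rows: Moves the arm, as the interface text tells. Its arguments: {"type":"object","properties":{"increments":{"type":"array","items":{"type":"array"}},"force":{"type":"number"}},"required":["increments"]}

```bash
ls; mkdir -p pics
python3 - <<'E'
from cell import r, read_camera, camera_model
import cv2,numpy as np
print(r.get_obs())
for n in ("scene","top"):
    p,d=read_camera(n); cv2.imwrite(f"pics/{n}0.png",p[:,:,::-1]); np.savez(f"{n}0.npz",p=p,d=d); print(n,camera_model(n))
print(camera_model("wrist"))
E
```

```text
pics
{'time_s': 0.0, 'joint_positions': array([-8.07463995e+01,  2.18433014e+01,  7.43854799e+01, -2.94306708e-04,
        8.38591702e+01, -1.23340990e+01]), 'qvel': array([-0.0344975 , -0.0048226 ,  0.03090363,  0.04545561, -0.00227114,
        0.01051189]), 'tau': array([-1.02172093e-03, -4.48469996e+01, -2.31278032e+01, -2.30295054e-04,
        4.79103037e-03, -1.06503359e-05]), 'position': array([ 202.364835  , -511.37683926,  404.08564678]), 'eef_rot': array([-1.79914016e+02, -1.85016543e-02,  2.15877172e+01]), 'ft_force': array([-0.18989915,  0.25770273, -0.23152011]), 'ft_torque': array([ 0.02648167, -0.00312948,  0.05117472]), 'grip_force': 0.0, 'gripper_width': 1.0010821127609721}
scene {'fovy': 50.03013233165327, 'cx': 320.9987645717305, 'cy': 196.33121889327901, 'dist': array([-0.0808351,  0.       ,  0.       ,  0.       ,  0.       ]), 'eye': array([887.23069461, 706.05891975, 672.51026947]), 'rotation': array([-1.26140371e+02,  4.66763924e-02,  1.52729398e+02])}
top {'fovy': 48.026312341144, 'cx': 319.74330962050726, 'cy': 204.63526872435747, 'dist': array([-0.12046709,  0.        ,  0.        ,  0.        ,  0.        ]), 'eye': array([ 353.55190465,  -11.76874289, 1386.61284227]), 'rotation': array([-172.65349876,    0.31801772,  -91.14388182])}
{'fovy': 68.03868688117491, 'cx': 322.3592690301684, 'cy': 200.86829643827772, 'dist': array([-0.04296516,  0.        ,  0.        ,  0.        ,  0.        ]), 'tool_from_camera': array([[ 1.79393110e-04, -9.48022695e-01, -3.18202667e-01,
         8.21455145e+01],
       [ 9.99999304e-01, -2.00888737e-04,  1.16227834e-03,
         7.45589921e-01],
       [-1.16578958e-03, -3.18202654e-01,  9.48022000e-01,
         3.10706370e+01],
       [ 0.00000000e+00,  0.00000000e+00,  0.00000000e+00,
         1.00000000e+00]])}
```

View pics/top0.png

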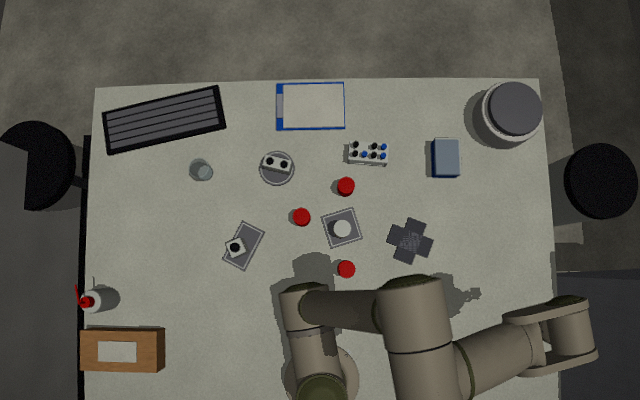

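View pics/scene0.png

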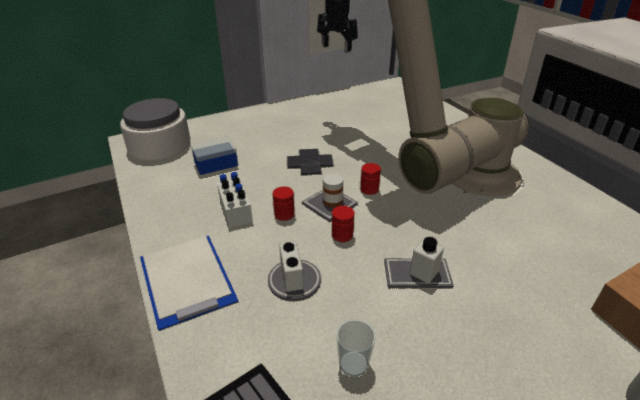

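The top view shows the jar (amber with a white lid) on the square plate at (342,229). The things that could be taken for it are the red cans at (346,186), (302,217) and (346,268), and the beaker at (201,170). The cassette is on the round plate at (277,168), the bottle on the oblong plate at (243,246), and the trivet at (410,241) is free. The red cans stand close to the jar and the square plate. I choose the jar at (342,229) and check it in a close crop.

```bash
cat > h.py <<'E'
from cell import r, read_camera, camera_model
import cv2,numpy as np
from scipy.spatial.transform import Rotation as Ro
def K(m):
    f=200/np.tan(np.radians(m["fovy"]/2)); return np.array([[f,0,m["cx"]],[0,f,m["cy"]],[0,0,1.]])
def pose(n,o=None):
    m=camera_model(n)
    if n!="wrist": return m,Ro.from_euler("xyz",m["rotation"],degrees=True).as_matrix(),np.array(m["eye"])
    T=np.eye(4);T[:3,:3]=Ro.from_euler("xyz",o["eef_rot"],degrees=True).as_matrix();T[:3,3]=o["position"]
    T=T@m["tool_from_camera"]; return m,T[:3,:3],T[:3,3]
def cast(n,uv,z,o=None):
    m,R,e=pose(n,o); uv=np.array(uv,float).reshape(-1,1,2)
    q=cv2.undistortPoints(uv,K(m),m["dist"])[:,0]
    d=np.c_[q,np.ones(len(q))]@R.T
    return e+d*((z-e[2])/d[:,2])[:,None]
def proj(n,P,o=None):
    m,R,e=pose(n,o); P=np.array(P,float).reshape(-1,3)
    return cv2.projectPoints((P-e)@R,np.zeros(3),np.zeros(3),K(m),m["dist"])[0][:,0]
def snap(n,name):
    o=r.get_obs(); p,d=read_camera(n); cv2.imwrite(f"pics/{name}.png",p[:,:,::-1]); np.savez(f"{name}.npz",p=p,d=d,o=o); return o,p,d
E
python3 - <<'E'
from h import *
for k,uv,z in [("cass",(277,163),66),("round",(277,168),8),("bottle",(235,247),92),("obl",(243,246),8),("jar",(342,228),70+8),("sq",(342,228),8),("triv",(410,241),8),("red1",(346,185),70),("red2",(302,216),70),("red3",(346,267),70),("beaker",(201,168),60),("rack",(369,153),84),("tip",(446,157),63)]:
    print(k,cast("top",uv,z)[0].round())
p=cv2.imread("pics/top0.png")[140:290,190:450]
cv2.imwrite("pics/crop0.png",cv2.resize(p,None,fx=3,fy=3,interpolation=cv2.INTER_CUBIC))
E
```

```text
cass [653. 118.  66.]
round [650. 124.   8.]
bottle [402. 240.  92.]
obl [408. 231.   8.]
jar [452. -71.  78.]
sq [458. -75.   8.]
triv [ 413. -283.    8.]
red1 [581. -87.  70.]
red2 [491.  45.  70.]
red3 [339. -81.  70.]
beaker [645. 351.  60.]
rack [ 674. -158.   84.]
tip [ 663. -395.   63.]
```

View pics/crop0.png

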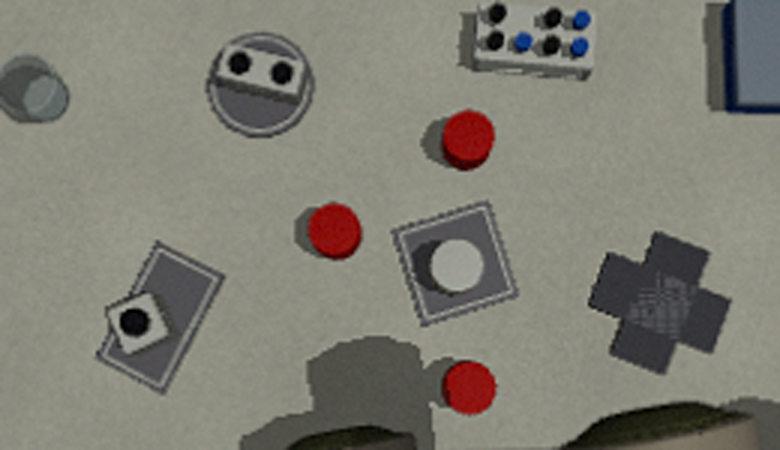

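The crop confirms the jar: white lid at crop (456,266), inside the square plate, and the three cans are plainly red. I'll move above it and measure from there.

>>> send_rows(
  increments=[
    [0, [30, -24, 0], 0],
    [0, [30, -24, 0], 0],
    [0, [30, -24, 0], 0],
    [0, [30, -24, 0], 0],
    [0, [30, -24, 0], 0],
  ],
  force=40,
)

```text
time_s: 0.52
position: [298.1, -342.9, 404.5]
eef_rot: [-180.0, -0.0, 21.6]
ft_force: [0.5, 0.2, -1.3]
gripper_width: 0.999
grip_force: 0.0
```

>>> send_rows(
  increments=[
    [0, [30, -24, 0], 0],
    [0, [30, -24, 0], 0],
    [0, [30, -24, 0], 0],
    [0, [30, -24, 0], 0],
    [0, [30, -24, 0], 0],
  ],
)

```text
time_s: 0.93
position: [393.4, -176.0, 404.7]
eef_rot: [-180.0, 0.0, 21.6]
ft_force: [0.8, -0.8, -0.5]
gripper_width: 0.999
grip_force: 0.0
```

>>> send_rows(
  increments=[
    [0, [30, -24, 0], 0],
    [0, [30, -24, 0], 0],
    [0, [30, -24, 0], 0],
    [0, [0, 0, 0], 0],
    [0, [0, 0, 0], 0],
  ],
)

```text
time_s: 1.35
position: [450.6, -76.2, 404.4]
eef_rot: [-180.0, 0.0, 21.8]
ft_force: [-0.2, -0.3, 0.5]
gripper_width: 0.997
grip_force: 0.0
```

Run:
```python
from h import *
o,p,d=snap("wrist","w1"); print(o["time_s"],o["position"],o["eef_rot"],o["joint_positions"])
for P in [(452,-71,78),(653,118,66),(402,240,92),(413,-283,8)]: print(proj("wrist",P,o))
```

```text
1.35 [450.63702906 -76.21082131 404.3942921 ] [-1.79969453e+02  3.57733630e-02  2.18148794e+01] [-2.44955593e+01  1.24735373e+01  8.81713921e+01 -4.84963327e-03
  7.94018697e+01  4.36904648e+01]
[[317.24938471 182.09869563]]
[[ 197.02107127 -114.36829731]]
[[-8.97762189e-02  1.17926324e+02]]
[[449.66429676 249.30252069]]
```

View pics/w1.png

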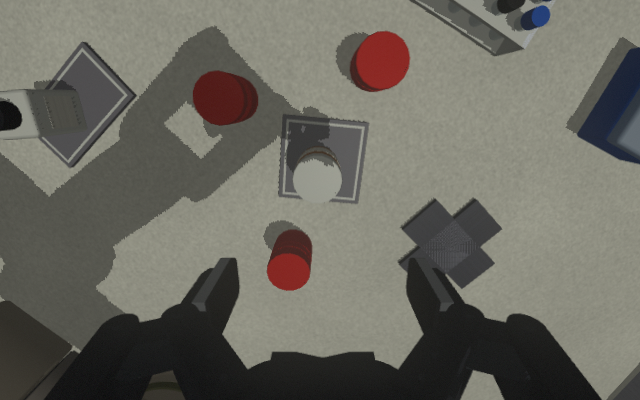

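The wrist view shows the jar lid at (317,182) on the square plate, with plate corners at about (284,115), (368,123), (357,203) and (279,193). The trivet is centred at (450,243). Now for the numbers.

```bash
cat >> h.py <<'E'
def cloud(n,d,o=None):
    m,R,e=pose(n,o); v,u=np.mgrid[0:400,0:640]
    q=cv2.undistortPoints(np.stack([u,v],-1).reshape(-1,1,2).astype(float),K(m),m["dist"])[:,0]
    P=(np.c_[q,np.ones(len(q))]*d.reshape(-1,1))@R.T+e
    P[d.ravel()==0]=np.nan
    return P.reshape(400,640,3)
def rect(n,mask,z,o=None,near=None,rad=120):
    """min-area rect (world, plane z) of the masked pixels within rad of near"""
    v,u=np.nonzero(mask); W=cast(n,np.c_[u,v],z,o)
    k=np.hypot(*(W[:,:2]-near).T)<rad
    mk=np.zeros(mask.shape,np.uint8); mk[v[k],u[k]]=255
    mk=cv2.morphologyEx(mk,cv2.MORPH_OPEN,np.ones((3,3)))
    c=max(cv2.findContours(mk,cv2.RETR_EXTERNAL,cv2.CHAIN_APPROX_NONE)[0],key=cv2.contourArea)
    X=cast(n,c.reshape(-1,2),z,o)[:,:2]; h=cv2.convexHull(X.astype(np.float32))
    return cv2.minAreaRect(h),cv2.minEnclosingCircle(h),X
E
python3 - <<'E'
from h import *
f=np.load("w1.npz",allow_pickle=True);p,d,o=f["p"].astype(int),f["d"],f["o"].item()
C=cloud("wrist",d,o);z=C[...,2]
for uv in [(317,182),(340,185),(330,60),(380,60),(450,243),(230,280),(60,250)]: print(uv,p[uv[1],uv[0]],C[uv[1],uv[0]].round(1))
print("noise",np.nanstd(z[240:250,440:460]))
for nm,near,lo,hi,zz,rad in [("sq",(455,-75),3,14,8,90),("triv",(413,-283),3,14,8,90),("jar",(452,-71),70,85,78,45),("obl",(408,231),3,14,8,100)]:
    a,b,X=rect("wrist",(z>lo)&(z<hi),zz,o,near,rad); print(nm,a,b[0],b[1],len(X))
E
```

```text
(317, 182) [153 155 144] [451.8 -70.8  77.2]
(340, 185) [146 147 138] [457.8 -94.   77.6]
(330, 60) [144 144 130] [573.5 -37.6  -0.7]
(380, 60) [138  40  36] [582.7 -83.   68.6]
(450, 243) [71 72 73] [ 421.8 -278.2    8.5]
(230, 280) [39 38 34] [438.9 -35.8 256.1]
(60, 250) [86 86 78] [196.3 236.2  -1.1]
noise 0.7486356437828763
sq ((462.013427734375, -71.94346618652344), (102.96207427978516, 104.04434967041016), 16.42623519897461) (461.7591247558594, -72.06204223632812) 72.00023651123047 425
triv ((418.4159851074219, -279.8041076660156), (135.5835418701172, 135.94175720214844), 20.97601318359375) (417.02874755859375, -280.0609130859375) 73.69949340820312 307
jar ((455.3245544433594, -69.3773193359375), (50.67264175415039, 49.540374755859375), 21.813129425048828) (455.27655029296875, -69.25909423828125) 26.105920791625977 140
obl ((412.09295654296875, 230.78646850585938), (82.22364044189453, 138.112548828125), 61.82748031616211) (412.0774841308594, 230.0142364501953) 77.82212829589844 357
```

>>> send_rows(
  increments=[
    [0, [6.9, -4.7, 20], 0],
    [0, [0, 0, 40], 0],
    [0, [0, 0, 40], 0],
    [0, [0, 0, 40], 0],
    [0, [0, 0, 30], 0],
  ],
)

```text
time_s: 1.82
position: [453.7, -72.0, 232.3]
eef_rot: [-179.9, 0.1, 21.5]
ft_force: [1.0, -0.3, -0.2]
gripper_width: 0.998
grip_force: 0.0
```

>>> send_rows(
  increments=[
    [0, [0, 0, 20], 0],
    [0, [0, 0, 8], 0],
    [0, [0, 0, 0], 0],
  ],
)

```text
time_s: 2.07
position: [454.5, -71.9, 205.6]
eef_rot: [-179.9, 0.1, 21.5]
ft_force: [-0.2, 0.6, -0.4]
gripper_width: 0.998
grip_force: 0.0
```

Run:
```python
from h import *
o,p,d=snap("wrist","w2"); print(o["position"],o["eef_rot"],o["ft_force"])
C=cloud("wrist",d,o);z=C[...,2]
a,b,X=rect("wrist",(z>70)&(z<85),78,o,(455,-69),45); print("jar",a,b)
```

```text
[454.48411631 -71.94021679 205.55267007] [-1.79871823e+02  1.35545793e-01  2.14757459e+01] [-0.16081481  0.57503255 -0.35765338]
jar ((458.7693176269531, -68.11809539794922), (49.35002899169922, 50.248291015625), 12.507424354553223) ((456.6282043457031, -68.59217834472656), 26.90158462524414)
```

View pics/w2.png

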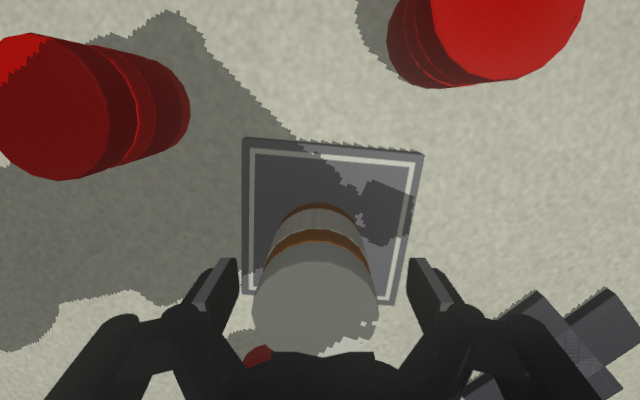

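The jar sits between the pads, its lid centred at about column 316 against 322 for the gripper axis. One small correction, then close.

>>> send_rows(
  increments=[
    [0, [2.5, -2, 0], 0],
    [255, [0, 0, 0], 0],
    [255, [0, 0, 0], 0],
    [255, [0, 0, 0], 0],
    [255, [0, 0, 0], 0],
  ],
)

```text
time_s: 2.53
position: [456.6, -68.1, 207.7]
eef_rot: [179.9, -0.1, 21.6]
ft_force: [-0.5, 0.4, 7.2]
gripper_width: 0.602
grip_force: 40.6
```

>>> send_rows(
  increments=[
    [255, [0, 0, 0], 0],
    [255, [0, 0, 0], 0],
    [255, [0, 0, 0], 0],
  ],
)

```text
time_s: 2.78
position: [456.6, -68.1, 207.7]
eef_rot: [179.9, -0.1, 21.6]
ft_force: [-0.6, 1.2, 7.7]
gripper_width: 0.599
grip_force: 40.6
```

>>> send_rows(
  increments=[
    [255, [0, 0, -10], 0],
    [255, [0, 0, -25], 0],
    [255, [0, 0, -25], 0],
    [255, [-18.9, 30.5, 0], 0],
    [255, [-18.9, 30.5, 0], 0],
  ],
)

```text
time_s: 3.2
position: [443.8, -138.4, 268.4]
eef_rot: [179.8, -0.1, 21.8]
ft_force: [0.7, -0.2, -2.0]
gripper_width: 0.601
grip_force: 42.4
```

>>> send_rows(
  increments=[
    [255, [-18.9, 30.5, 0], 0],
    [255, [-18.9, 30.5, 0], 0],
    [255, [-18.9, 30.5, 0], 0],
    [255, [-18.9, 30.5, 0], 0],
    [255, [0, 0, 0], 0],
  ],
)

```text
time_s: 3.62
position: [417.5, -285.2, 267.1]
eef_rot: [179.8, -0.0, 21.3]
ft_force: [0.1, -0.2, -2.2]
gripper_width: 0.603
grip_force: 42.5
```

Run:
```python
from h import *
o,p,d=snap("wrist","w3"); print(o["position"],o["eef_rot"],o["ft_force"],o["gripper_width"])
C=cloud("wrist",d,o);z=C[...,2]
a,b,X=rect("wrist",(z>3)&(z<14),8,o,(418,-280),90); print("triv",a)
jz=o["position"][2]-208+78
a,b,X=rect("wrist",(z>jz-8)&(z<jz+8),jz,o,(418,-280),45); print("jar",a,b)
```

```text
[ 417.49083608 -285.15434132  267.08476747] [ 1.79786901e+02 -1.17263936e-02  2.13370488e+01] [ 0.09972524 -0.20873549 -2.18415354] 0.6031836940217628
triv ((428.06591796875, -276.8485107421875), (110.8424072265625, 135.96002197265625), 22.000173568725586)
jar ((419.2127990722656, -278.92889404296875), (78.68014526367188, 51.99982452392578), 86.66993713378906) ((420.34954833984375, -279.3489990234375), 44.17509078979492)
```

View pics/w3.png

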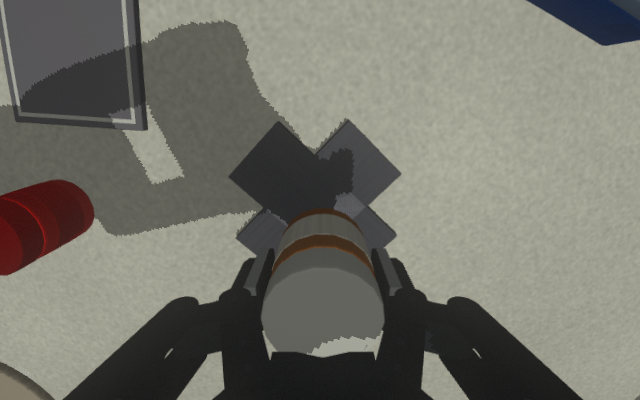

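The jar is held upright over the trivet, lid at (322,300) and trivet crossing at about (315,190). I'll nudge it about 5 mm to the centre, lower and release.

>>> send_rows(
  increments=[
    [255, [2.8, -4.6, 20], 0],
    [255, [0, 0, 20], 0],
    [255, [0, 0, 12], 0],
    [255, [0, 0, 5], 0],
    [255, [0, 0, 2], 0],
  ],
)

```text
time_s: 4.08
position: [419.1, -273.7, 207.7]
eef_rot: [-179.8, 0.1, 21.6]
ft_force: [-6.7, 7.2, 19.5]
gripper_width: 0.604
grip_force: 44.0
```

>>> send_rows(
  increments=[
    [255, [0, 0, 0], 0],
  ],
)

```text
time_s: 4.17
position: [419.4, -274.0, 208.2]
eef_rot: [-180.0, 0.0, 21.6]
ft_force: [0.0, -0.1, -1.9]
gripper_width: 0.6
grip_force: 42.6
```

>>> send_rows(
  increments=[
    [255, [1.5, 3, 0], 0],
    [255, [0, 0, 0], 0],
    [255, [0, 0, 0], 0],
  ],
)

```text
time_s: 4.42
position: [422.0, -277.0, 208.1]
eef_rot: [179.9, -0.0, 21.6]
ft_force: [-0.9, 1.0, -1.1]
gripper_width: 0.6
grip_force: 42.6
```

>>> send_rows(
  increments=[
    [255, [0, 0, 0.7], 0],
    [255, [0, 0, 0], 0],
    [255, [0, 0, 0], 0],
  ],
)

```text
time_s: 4.67
position: [421.9, -277.0, 207.7]
eef_rot: [179.9, -0.0, 21.6]
ft_force: [0.5, 1.1, 5.4]
gripper_width: 0.6
grip_force: 43.1
```

>>> send_rows(
  increments=[
    [0, [0, 0, 0], 0],
    [0, [0, 0, 0], 0],
    [0, [0, 0, 0], 0],
    [0, [0, 0, 0], 0],
    [0, [0, 0, 0], 0],
  ],
)

```text
time_s: 5.08
position: [421.8, -276.9, 207.0]
eef_rot: [-180.0, 0.0, 21.6]
ft_force: [0.0, -0.3, -0.0]
gripper_width: 1.005
grip_force: 0.0
```

>>> send_rows(
  increments=[
    [0, [0, 0, -35], 0],
    [0, [0, 0, -40], 0],
    [0, [0, 0, -40], 0],
    [0, [0, 0, -40], 0],
    [0, [0, 0, -40], 0],
  ],
)

```text
time_s: 5.5
position: [421.4, -276.5, 404.1]
eef_rot: [-180.0, -0.0, 21.6]
ft_force: [0.3, -1.0, 0.0]
gripper_width: 0.997
grip_force: 0.0
```

>>> send_rows(
  increments=[
    [0, [12.7, -34.1, 0], 0],
    [0, [12.7, -34.1, 0], 0],
    [0, [12.7, -34.1, 0], 0],
    [0, [12.7, -34.1, 0], 0],
    [0, [12.7, -34.1, 0], 0],
  ],
)

```text
time_s: 5.92
position: [417.5, -93.4, 402.1]
eef_rot: [180.0, -0.0, 21.6]
ft_force: [0.7, -0.7, -0.6]
gripper_width: 0.997
grip_force: 0.0
```

>>> send_rows(
  increments=[
    [0, [12.7, -34.1, 0], 0],
    [0, [12.7, -34.1, 0], 0],
    [0, [12.7, -34.1, 0], 0],
    [0, [12.7, -34.1, 0], 0],
    [0, [12.7, -34.1, 0], 0],
  ],
)

```text
time_s: 6.33
position: [413.8, 88.6, 402.1]
eef_rot: [180.0, -0.0, 21.6]
ft_force: [0.5, 0.6, 0.0]
gripper_width: 1.002
grip_force: 0.0
```

>>> send_rows(
  increments=[
    [0, [12.7, -34.1, 0], 0],
    [0, [12.7, -34.1, 0], 0],
    [0, [12.7, -34.1, 0], 0],
    [0, [12.7, -34.1, 0], 0],
    [0, [0, 0, 0], 0],
  ],
)

```text
time_s: 6.75
position: [410.6, 236.8, 401.8]
eef_rot: [-179.9, -0.0, 21.9]
ft_force: [-0.9, -0.8, -0.8]
gripper_width: 0.997
grip_force: 0.0
```

>>> send_rows(
  increments=[
    [0, [0, 0, 0], 0],
    [0, [0, 0, 0], 0],
    [0, [0, 0, 0], 0],
  ],
)

```text
time_s: 7.0
position: [411.6, 231.6, 402.0]
eef_rot: [180.0, 0.0, 21.5]
ft_force: [0.7, -0.3, 0.9]
gripper_width: 1.004
grip_force: 0.0
```

Run:
```python
from h import *
o,p,d=snap("wrist","w4"); print(o["time_s"],o["position"],o["eef_rot"],o["joint_positions"])
C=cloud("wrist",d,o);z=C[...,2]
for nm,near,lo,hi,zz,rad in [("obl",(412,231),3,14,8,100),("bot",(402,240),74,86,80,60),("cap",(402,240),94,106,100,50)]:
    a,b,X=rect("wrist",(z>lo)&(z<hi),zz,o,near,rad); print(nm,a,b,len(X))
```

```text
7.0 [411.58538795 231.56086541 402.0031744 ] [1.79991567e+02 1.26664678e-02 2.15136183e+01] [ 1.49572774e+01  1.41269173e+01  8.63116293e+01 -9.98888959e-03
  7.95730744e+01  8.34454670e+01]
obl ((412.4131164550781, 233.0355224609375), (79.90919494628906, 135.65565490722656), 61.890777587890625) ((412.3681640625, 233.42416381835938), 76.73544311523438) 350
bot ((405.1020812988281, 242.94004821777344), (47.34709930419922, 47.301387786865234), 24.270334243774414) ((404.79278564453125, 242.87075805664062), 31.459911346435547) 252
cap ((404.31182861328125, 242.85975646972656), (27.09296417236328, 25.99458885192871), 21.440311431884766) ((404.76226806640625, 242.8172607421875), 14.104827880859375) 79
```

View pics/w4.png

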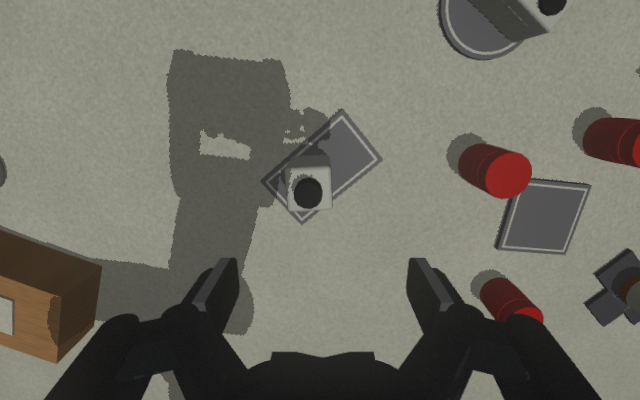

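The view shows the bottle on the oblong plate with its cap at (308,193), and the plate long side about 60° from the gripper line. The free square plate is at (543,217).

>>> send_rows(
  increments=[
    [0, [-1.9, -12.9, 10], 0],
    [0, [0, 0, 40], -0.049],
    [0, [0, 0, 40], 0],
    [0, [0, 0, 40], 0],
    [0, [0, 0, 20], 0],
  ],
)

```text
time_s: 7.47
position: [404.3, 242.4, 248.7]
eef_rot: [-180.0, 0.3, 24.3]
ft_force: [-1.2, 0.4, -0.6]
gripper_width: 1.001
grip_force: 0.0
```

>>> send_rows(
  increments=[
    [0, [0, 0, 0], 0],
    [0, [0, 0, 0], 0],
    [0, [0, 0, 0], 0],
  ],
)

```text
time_s: 7.72
position: [405.6, 243.4, 253.6]
eef_rot: [180.0, -0.2, 24.3]
ft_force: [-0.7, -0.2, 0.0]
gripper_width: 1.003
grip_force: 0.0
```

Run:
```python
from h import *
o,p,d=snap("wrist","w5"); print(o["time_s"],o["position"],o["eef_rot"])
C=cloud("wrist",d,o);z=C[...,2]
for nm,near,lo,hi,zz,rad in [("bot",(405,243),75,86,80,60),("cap",(405,243),94,106,100,50)]:
    a,b,X=rect("wrist",(z>lo)&(z<hi),zz,o,near,rad); print(nm,a,b,len(X))
```

```text
7.7167 [405.63959378 243.39941449 253.58462873] [ 1.79976678e+02 -1.57610362e-01  2.43438122e+01]
bot ((405.4004211425781, 243.57272338867188), (47.67145538330078, 46.733768463134766), 24.33920669555664) ((405.1588134765625, 243.5626220703125), 31.619461059570312) 399
cap ((405.1399841308594, 243.60043334960938), (29.311433792114258, 26.661481857299805), 24.303775787353516) ((405.1750793457031, 243.5928192138672), 14.926633834838867) 162
```

>>> send_rows(
  increments=[
    [0, [0, 0, 20], 0],
    [0, [0, 0, 14], 0],
    [0, [0, 0, 4.5], 0],
    [0, [0, 0, 0], 0],
    [0, [0, 0, 0], 0],
  ],
)

```text
time_s: 8.18
position: [405.3, 243.8, 214.6]
eef_rot: [180.0, -0.1, 24.4]
ft_force: [-0.3, 0.3, 0.3]
gripper_width: 1.003
grip_force: 0.0
```

>>> send_rows(
  increments=[
    [255, [0, 0, 0], 0],
    [255, [0, 0, 0], 0],
    [255, [0, 0, 0], 0],
    [255, [0, 0, 0], 0],
    [255, [0, 0, 0], 0],
  ],
)

```text
time_s: 8.6
position: [405.1, 243.8, 214.2]
eef_rot: [180.0, -0.1, 24.4]
ft_force: [-1.4, -0.7, 7.0]
gripper_width: 0.556
grip_force: 42.2
```

>>> send_rows(
  increments=[
    [255, [0, 0, 0], 0],
    [255, [0, 0, 0], 0],
  ],
)

```text
time_s: 8.77
position: [405.1, 243.8, 214.2]
eef_rot: [180.0, -0.1, 24.4]
ft_force: [-0.8, 0.0, 7.0]
gripper_width: 0.558
grip_force: 42.2
```

>>> send_rows(
  increments=[
    [255, [0, 0, -5], 0],
    [255, [0, 0, -15], 0],
    [255, [0, 0, -30], 0],
    [255, [0, 0, -30], 0],
    [255, [0, 0, -20], 0],
  ],
)

```text
time_s: 9.18
position: [404.8, 243.7, 316.0]
eef_rot: [180.0, -0.1, 24.4]
ft_force: [0.7, 0.5, -0.4]
gripper_width: 0.557
grip_force: 41.7
```

>>> send_rows(
  increments=[
    [255, [0, 0, 0], 0],
    [255, [0, 0, 0], 0],
    [255, [0, 0, 0], 0],
  ],
)

```text
time_s: 9.43
position: [404.6, 243.6, 312.6]
eef_rot: [-180.0, 0.1, 24.4]
ft_force: [0.2, -0.5, -1.3]
gripper_width: 0.559
grip_force: 41.8
```

>>> send_rows(
  increments=[
    [255, [-7.8, 31.1, 0], 0],
    [255, [-7.8, 31.1, 0], 0],
    [255, [-7.8, 31.1, 0], 0],
    [255, [-7.8, 31.1, 0], 0],
    [255, [-7.8, 31.1, 0], 0],
  ],
)

```text
time_s: 9.85
position: [433.5, 84.5, 312.2]
eef_rot: [-179.9, 0.2, 24.4]
ft_force: [-0.1, -0.3, -1.3]
gripper_width: 0.557
grip_force: 42.0
```

>>> send_rows(
  increments=[
    [255, [-7.8, 31.1, 0], 0],
    [255, [-7.8, 31.1, 0], 0],
    [255, [-7.8, 31.1, 0], 0],
    [255, [-7.8, 31.1, 0], 0],
    [255, [-7.8, 31.1, 0], 0],
  ],
)

```text
time_s: 10.27
position: [462.2, -73.4, 312.0]
eef_rot: [-179.9, 0.1, 24.4]
ft_force: [0.9, 0.2, -1.0]
gripper_width: 0.557
grip_force: 42.0
```

>>> send_rows(
  increments=[
    [255, [0, 0, 0], 0.07],
    [255, [0, 0, 0], 0.07],
    [255, [0, 0, 0], 0],
    [255, [0, 0, 0], 0],
    [255, [0, 0, 0], 0],
  ],
)

```text
time_s: 10.68
position: [462.3, -71.4, 312.8]
eef_rot: [-179.9, 0.1, 16.5]
ft_force: [0.3, -0.2, -2.0]
gripper_width: 0.561
grip_force: 42.3
```

Run:
```python
from h import *
o,p,d=snap("wrist","w6"); print(o["time_s"],o["position"],o["eef_rot"])
C=cloud("wrist",d,o);z=C[...,2]; dz=o["position"][2]-214.2
for nm,near,lo,hi,zz,rad in [("sq",(462,-72),3,14,8,82),("bot",(462,-72),76+dz,85+dz,80+dz,50),("cap",(462,-72),94+dz,106+dz,100+dz,50)]:
    a,b,X=rect("wrist",(z>lo)&(z<hi),zz,o,near,rad); print(nm,a,b,len(X))
f=np.load("w4.npz",allow_pickle=True);o4=f["o"].item();z=cloud("wrist",f["d"],o4)[...,2]
print("sq from w4",rect("wrist",(z>3)&(z<14),8,o4,(462,-72),82)[0])
```

```text
10.6833 [462.2917554  -71.44633517 312.84050641] [-1.79941995e+02  6.92799050e-02  1.65171800e+01]
sq ((463.0033264160156, -71.57086181640625), (101.40737915039062, 103.7328872680664), 16.43286895751953) ((462.53863525390625, -71.31617736816406), 72.00296783447266) 455
bot ((462.55438232421875, -72.17912292480469), (47.44684982299805, 63.6905403137207), 16.518104553222656) ((464.1839294433594, -71.69599914550781), 32.870304107666016) 557
cap ((467.41717529296875, -70.43218994140625), (21.3574161529541, 26.379579544067383), 18.41538429260254) ((464.529052734375, -71.29510498046875), 13.972023010253906) 204
sq from w4 ((461.5966796875, -70.05371856689453), (104.98359680175781, 107.36181640625), 16.442964553833008)
```

View pics/w6.png

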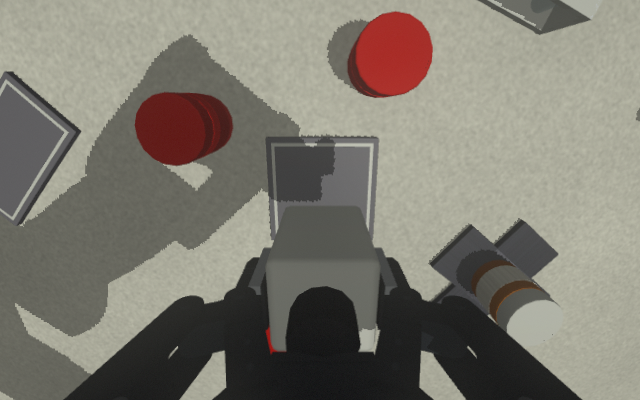

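The bottle is held straight over the square plate, its edges parallel to the plate line, and the jar is standing on the trivet at (530,320). Lowering.

>>> send_rows(
  increments=[
    [255, [0, 0, 25], 0],
    [255, [0, 0, 30], 0],
    [255, [0, 0, 25], 0],
    [255, [0, 0, 10], 0],
    [255, [0, 0, 4], 0],
  ],
)

```text
time_s: 11.15
position: [462.1, -71.3, 217.8]
eef_rot: [-179.9, 0.2, 16.5]
ft_force: [0.3, -0.0, -1.2]
gripper_width: 0.559
grip_force: 42.1
```

>>> send_rows(
  increments=[
    [255, [0, 0, 0], 0],
    [255, [0, 0, 0], 0],
    [255, [0, 0, 0], 0],
    [255, [0, 0, 0], 0],
  ],
)

```text
time_s: 11.48
position: [462.5, -71.7, 220.4]
eef_rot: [179.9, -0.1, 16.4]
ft_force: [0.5, 0.0, -2.0]
gripper_width: 0.56
grip_force: 42.1
```

>>> send_rows(
  increments=[
    [255, [0, 0, 4], 0],
    [255, [0, 0, 0], 0],
    [255, [0, 0, 1], 0],
    [255, [0, 0, 0], 0],
    [255, [0, 0, 0], 0],
  ],
)

```text
time_s: 11.9
position: [462.4, -71.8, 214.5]
eef_rot: [-180.0, 0.0, 16.4]
ft_force: [-0.4, -0.0, -0.8]
gripper_width: 0.552
grip_force: 42.1
```

>>> send_rows(
  increments=[
    [255, [0, 0, 0.7], 0],
    [255, [0, 0, 0], 0],
    [255, [0, 0, 0], 0],
  ],
)

```text
time_s: 12.15
position: [462.4, -71.7, 214.2]
eef_rot: [180.0, -0.0, 16.4]
ft_force: [-2.0, -0.0, 5.6]
gripper_width: 0.558
grip_force: 42.7
```

>>> send_rows(
  increments=[
    [0, [0, 0, 0], 0],
    [0, [0, 0, 0], 0],
    [0, [0, 0, 0], 0],
    [0, [0, 0, 0], 0],
    [0, [0, 0, 0], 0],
  ],
)

```text
time_s: 12.57
position: [462.4, -71.7, 213.8]
eef_rot: [-180.0, 0.0, 16.4]
ft_force: [-0.2, -0.1, -0.3]
gripper_width: 0.999
grip_force: 0.0
```

>>> send_rows(
  increments=[
    [0, [0, 0, -20], 0],
    [0, [0, 0, -35], 0],
    [0, [0, 0, -40], 0],
    [0, [0, 0, -40], 0],
    [0, [0, 0, -35], 0],
  ],
)

```text
time_s: 12.98
position: [462.0, -71.5, 386.4]
eef_rot: [180.0, -0.1, 16.4]
ft_force: [0.3, -0.4, 0.4]
gripper_width: 1.0
grip_force: 0.0
```

>>> send_rows(
  increments=[
    [0, [29.5, -16, 0], 0],
    [0, [29.5, -16, 0], 0],
    [0, [29.5, -16, 0], 0],
    [0, [29.5, -16, 0], 0],
    [0, [29.5, -16, 0], 0],
  ],
)

```text
time_s: 13.4
position: [582.2, 48.0, 383.7]
eef_rot: [-180.0, 0.0, 16.4]
ft_force: [-0.2, -0.7, -0.1]
gripper_width: 1.004
grip_force: 0.0
```

>>> send_rows(
  increments=[
    [0, [29.5, -16, 0], 0],
    [0, [29.5, -16, 0], 0],
    [0, [29.5, -16, 0], 0],
    [0, [0, 0, 0], 0],
    [0, [0, 0, 0], 0],
  ],
)

```text
time_s: 13.82
position: [653.2, 118.7, 382.6]
eef_rot: [-180.0, 0.1, 16.5]
ft_force: [-1.4, 0.5, -0.1]
gripper_width: 1.002
grip_force: 0.0
```

>>> send_rows(
  increments=[
    [0, [0, 0, 0], 0],
    [0, [0, 0, 0], 0],
  ],
)

```text
time_s: 13.98
position: [652.2, 116.8, 384.1]
eef_rot: [180.0, 0.0, 16.3]
ft_force: [-0.7, -1.1, 0.1]
gripper_width: 0.997
grip_force: 0.0
```

Run:
```python
from h import *
o,p,d=snap("wrist","w7"); print(o["time_s"],o["position"],o["eef_rot"],o["joint_positions"])
C=cloud("wrist",d,o);z=C[...,2]
for nm,near,lo,hi,zz,rad in [("round",(650,124),3,14,8,80),("cas",(653,118),62,71.5,68,60)]:
    a,b,X=rect("wrist",(z>lo)&(z<hi),zz,o,near,rad); print(nm,a,b,len(X))
```

```text
13.9833 [652.20137185 116.80314917 384.05277592] [1.79995587e+02 1.69299921e-02 1.63239274e+01] [-6.00621492e-02  3.42377158e+01  5.62485349e+01 -9.00957435e-03
  8.95287470e+01  7.36160851e+01]
round ((654.4344482421875, 131.863525390625), (102.02849578857422, 110.53372192382812), 68.57942962646484) ((653.2763061523438, 127.87322235107422), 55.72991180419922) 377
cas ((656.9683227539062, 121.20001983642578), (83.0646743774414, 36.11263656616211), 74.74440002441406) ((656.895751953125, 120.99159240722656), 43.95114517211914) 202
```

View pics/w7.png

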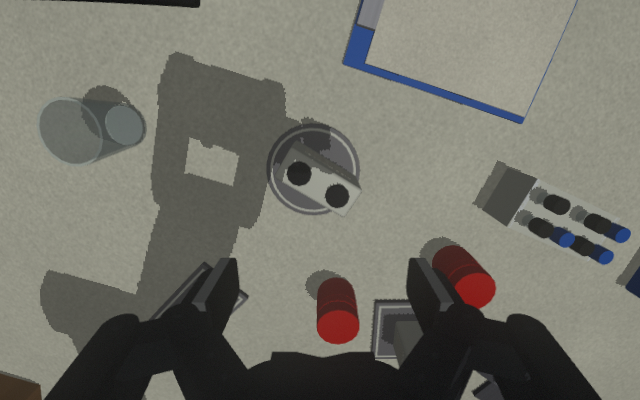

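The cassette stands on the round plate, caps at (298,173) and (337,195). The beaker and rack are well clear. I'll turn to its width while descending.

>>> send_rows(
  increments=[
    [0, [5.8, -2.9, 15], 0],
    [0, [0, 0, 15], -0.113],
    [0, [0, 0, 15], -0.113],
    [0, [0, 0, 15], -0.113],
    [0, [0, 0, 15], -0.113],
  ],
)

```text
time_s: 14.45
position: [657.0, 121.2, 308.7]
eef_rot: [180.0, -0.0, 42.5]
ft_force: [-0.1, 0.7, -0.1]
gripper_width: 1.003
grip_force: 0.0
```

>>> send_rows(
  increments=[
    [0, [0, 0, 15], -0.113],
    [0, [0, 0, 15], -0.113],
    [0, [0, 0, 15], -0.113],
    [0, [0, 0, 15], -0.113],
    [0, [0, 0, 4], -0.115],
  ],
)

```text
time_s: 14.87
position: [656.7, 121.1, 242.9]
eef_rot: [-179.8, 0.1, 75.0]
ft_force: [0.4, -0.1, 0.3]
gripper_width: 1.003
grip_force: 0.0
```

>>> send_rows(
  increments=[
    [0, [0, 0, 0], 0],
    [0, [0, 0, 0], 0],
    [0, [0, 0, 0], 0],
    [0, [0, 0, 0], 0],
  ],
)

```text
time_s: 15.2
position: [657.5, 121.8, 245.8]
eef_rot: [179.9, -0.0, 74.6]
ft_force: [-0.0, 0.2, 0.1]
gripper_width: 1.0
grip_force: 0.0
```

Run:
```python
from h import *
o,p,d=snap("wrist","w8"); print(o["time_s"],o["position"],o["eef_rot"],o["joint_positions"])
C=cloud("wrist",d,o);z=C[...,2]
for nm,near,lo,hi,zz,rad in [("round",(653,128),3,14,8,80),("cas",(657,121),62,71.5,68,60)]:
    a,b,X=rect("wrist",(z>lo)&(z<hi),zz,o,near,rad); print(nm,a,b,len(X))
```

```text
15.2 [657.46733898 121.79867769 245.82286688] [ 1.79911849e+02 -2.45471600e-02  7.46136071e+01] [ 3.74430306e-01  4.13009393e+01  6.61905599e+01 -3.35168651e-04
  7.24169964e+01  1.57609431e+01]
round ((653.1632080078125, 132.2462158203125), (103.28540802001953, 110.44631958007812), 79.43016052246094) ((652.5635375976562, 128.6453857421875), 55.88231658935547) 627
cas ((655.8986206054688, 122.64226531982422), (83.85626983642578, 35.371524810791016), 74.66831970214844) ((655.8343505859375, 122.67101287841797), 44.47325134277344) 383
```

View pics/w8.png

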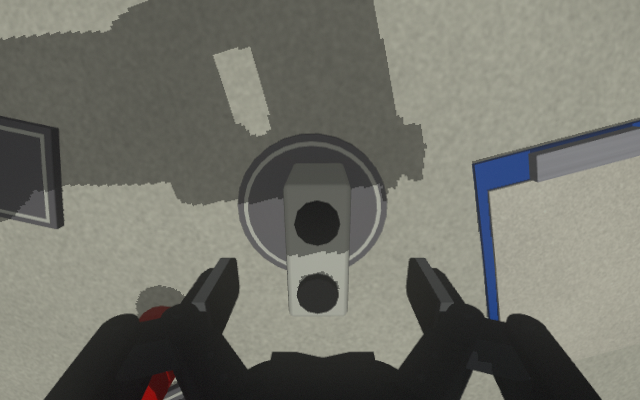

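The cassette is between the fingers, in line, about 1.5 mm off sideways. Descend and grip.

>>> send_rows(
  increments=[
    [0, [0.4, -1.6, 20], 0],
    [0, [0, 0, 16], 0],
    [0, [0, 0, 5], 0],
    [0, [0, 0, 0], 0],
    [0, [0, 0, 0], 0],
  ],
)

```text
time_s: 15.67
position: [656.2, 122.8, 204.5]
eef_rot: [180.0, -0.0, 74.7]
ft_force: [0.2, -0.3, 0.1]
gripper_width: 0.998
grip_force: 0.0
```

>>> send_rows(
  increments=[
    [255, [0, 0, 0], 0],
    [255, [0, 0, 0], 0],
    [255, [0, 0, 0], 0],
    [255, [0, 0, 0], 0],
    [255, [0, 0, 0], 0],
  ],
)

```text
time_s: 16.08
position: [656.0, 122.9, 204.4]
eef_rot: [180.0, -0.0, 74.8]
ft_force: [-1.5, 0.1, 4.3]
gripper_width: 0.417
grip_force: 41.1
```

>>> send_rows(
  increments=[
    [255, [0, 0, 0], 0],
    [255, [0, 0, 0], 0],
    [255, [0, 0, 0], 0],
  ],
)

```text
time_s: 16.33
position: [656.0, 122.9, 204.4]
eef_rot: [180.0, -0.0, 74.8]
ft_force: [-2.0, 0.2, 5.6]
gripper_width: 0.417
grip_force: 41.1
```

>>> send_rows(
  increments=[
    [255, [0, 0, -5], 0],
    [255, [0, 0, -15], 0],
    [255, [0, 0, -30], 0],
    [255, [0, 0, -30], 0],
    [255, [0, 0, -20], 0],
  ],
)

```text
time_s: 16.75
position: [656.1, 122.8, 306.3]
eef_rot: [179.9, -0.0, 74.8]
ft_force: [1.4, 0.4, -1.8]
gripper_width: 0.418
grip_force: 40.6
```

>>> send_rows(
  increments=[
    [255, [0, 0, 0], 0],
    [255, [0, 0, 0], 0],
    [255, [0, 0, 0], 0],
  ],
)

```text
time_s: 17.0
position: [655.8, 122.8, 301.9]
eef_rot: [-179.8, 0.0, 74.8]
ft_force: [0.4, 0.3, -2.7]
gripper_width: 0.417
grip_force: 40.7
```

>>> send_rows(
  increments=[
    [255, [5.3, -33, 0], 0],
    [255, [5.3, -33, 0], 0],
    [255, [5.3, -33, 0], 0],
    [255, [5.3, -33, 0], 0],
    [255, [5.3, -33, 0], 0],
  ],
)

```text
time_s: 17.42
position: [502.0, 192.1, 302.0]
eef_rot: [-179.8, 0.1, 74.7]
ft_force: [-0.0, 0.9, -2.2]
gripper_width: 0.414
grip_force: 41.3
```

>>> send_rows(
  increments=[
    [255, [5.3, -33, 0], 0],
    [255, [5.3, -33, 0], 0],
    [255, [5.3, -33, 0], 0],
    [255, [0, 0, 0], -0.112],
    [255, [0, 0, 0], -0.112],
  ],
)

```text
time_s: 17.83
position: [410.6, 233.8, 302.6]
eef_rot: [-179.8, 0.1, 88.0]
ft_force: [0.9, 0.8, -2.3]
gripper_width: 0.419
grip_force: 41.4
```

>>> send_rows(
  increments=[
    [255, [0, 0, 0], -0.112],
    [255, [0, 0, 0], -0.112],
    [255, [0, 0, 0], -0.112],
    [255, [0, 0, 0], -0.112],
    [255, [0, 0, 0], -0.112],
  ],
)

```text
time_s: 18.25
position: [412.2, 233.0, 302.3]
eef_rot: [-179.8, -0.0, 120.0]
ft_force: [-0.7, -0.2, -2.7]
gripper_width: 0.418
grip_force: 41.4
```

>>> send_rows(
  increments=[
    [255, [0, 0, 0], -0.112],
    [255, [0, 0, 0], -0.112],
    [255, [0, 0, 0], -0.112],
    [255, [0, 0, 0], -0.112],
    [255, [0, 0, 0], -0.112],
  ],
)

```text
time_s: 18.67
position: [412.2, 233.0, 302.3]
eef_rot: [-179.9, -0.1, 152.1]
ft_force: [0.8, 0.8, -2.5]
gripper_width: 0.418
grip_force: 41.4
```

>>> send_rows(
  increments=[
    [255, [0, 0, 0], 0],
    [255, [0, 0, 0], 0],
    [255, [0, 0, 0], 0],
    [255, [0, 0, 0], 0],
  ],
)

```text
time_s: 19.0
position: [412.4, 233.1, 303.4]
eef_rot: [-180.0, -0.0, 151.6]
ft_force: [0.9, 0.1, -3.4]
gripper_width: 0.416
grip_force: 41.4
```

Run:
```python
from h import *
o,p,d=snap("wrist","w9"); print(o["time_s"],o["position"],o["eef_rot"],o["joint_positions"])
C=cloud("wrist",d,o);z=C[...,2];dz=o["position"][2]-204.4
for nm,near,lo,hi,zz,rad in [("obl",(412,233),3,14,8,90),("cas",(412,233),62+dz,71.5+dz,68+dz,60)]:
    a,b,X=rect("wrist",(z>lo)&(z<hi),zz,o,near,rad); print(nm,a,b,len(X))
```

```text
19.0 [412.3833384  233.10355824 303.42349045] [-1.79964398e+02 -3.96469988e-02  1.51633423e+02] [ 1.51156396e+01  2.05091831e+01  9.53375841e+01  1.61030766e-03
  6.42064990e+01 -4.65184975e+01]
obl ((386.1923828125, 246.5272216796875), (80.01864624023438, 78.48622131347656), 61.68922805786133) ((386.53912353515625, 246.4658966064453), 55.21524429321289) 377
cas ((405.2081604003906, 236.27963256835938), (49.2046012878418, 69.45281219482422), 61.7191047668457) ((405.82318115234375, 235.9010772705078), 38.2170524597168) 524
```

View pics/w9.png

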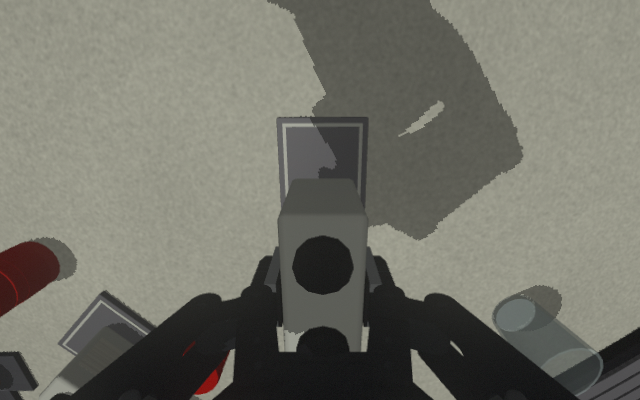

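The cassette is lined up over the oblong plate, and the far plate end agrees with the target to under 1 mm. Lowering.

>>> send_rows(
  increments=[
    [255, [0, 0, 25], 0],
    [255, [0, 0, 30], 0],
    [255, [0, 0, 25], 0],
    [255, [0, 0, 10], 0],
    [255, [0, 0, 4], 0],
  ],
)

```text
time_s: 19.47
position: [412.2, 233.0, 208.1]
eef_rot: [-179.9, -0.1, 151.7]
ft_force: [-0.8, -0.2, -2.3]
gripper_width: 0.418
grip_force: 41.3
```

>>> send_rows(
  increments=[
    [255, [0, 0, 0], 0],
    [255, [0, 0, 0], 0],
    [255, [0, 0, 0], 0],
    [255, [0, 0, 0], 0],
  ],
)

```text
time_s: 19.8
position: [412.6, 233.2, 210.7]
eef_rot: [179.9, 0.1, 151.8]
ft_force: [-0.2, -0.2, -3.2]
gripper_width: 0.416
grip_force: 41.3
```

>>> send_rows(
  increments=[
    [255, [0, 0, 4], 0],
    [255, [0, 0, 0], 0],
    [255, [0, 0, 1], 0],
    [255, [0, 0, 0], 0],
    [255, [0, 0, 0], 0],
  ],
)

```text
time_s: 20.22
position: [412.4, 233.1, 204.8]
eef_rot: [-180.0, -0.0, 151.8]
ft_force: [-0.6, -0.5, -2.8]
gripper_width: 0.415
grip_force: 41.4
```

>>> send_rows(
  increments=[
    [255, [0, 0, 0.8], 0],
    [255, [0, 0, 0], 0],
    [255, [0, 0, 0], 0],
  ],
)

```text
time_s: 20.47
position: [412.4, 233.1, 204.4]
eef_rot: [180.0, 0.0, 151.8]
ft_force: [-1.8, -1.2, 4.3]
gripper_width: 0.415
grip_force: 42.1
```

>>> send_rows(
  increments=[
    [0, [0, 0, 0], 0],
    [0, [0, 0, 0], 0],
    [0, [0, 0, 0], 0],
    [0, [0, 0, 0], 0],
    [0, [0, 0, 0], 0],
  ],
)

```text
time_s: 20.88
position: [412.5, 233.1, 204.0]
eef_rot: [180.0, 0.0, 151.8]
ft_force: [0.0, 0.6, -0.8]
gripper_width: 1.003
grip_force: 0.0
```

>>> send_rows(
  increments=[
    [0, [0, 0, -20], 0],
    [0, [0, 0, -40], 0],
    [0, [0, 0, -40], 0],
    [0, [0, 0, -40], 0],
    [0, [0, 0, -40], 0],
  ],
)

```text
time_s: 21.3
position: [411.9, 233.0, 386.1]
eef_rot: [-180.0, -0.0, 151.8]
ft_force: [0.8, 0.4, -0.4]
gripper_width: 1.001
grip_force: 0.0
```

>>> send_rows(
  increments=[
    [0, [0, 0, 0], 0],
    [0, [0, 0, 0], 0],
    [0, [0, 0, 0], 0],
  ],
)

```text
time_s: 21.55
position: [412.2, 233.1, 383.3]
eef_rot: [-180.0, -0.0, 151.8]
ft_force: [0.4, -0.1, 0.3]
gripper_width: 1.002
grip_force: 0.0
```

Run:
```python
from h import *
o,p,d=snap("wrist","w10"); print(o["time_s"],o["position"],o["eef_rot"],o["joint_positions"])
C=cloud("wrist",d,o);z=C[...,2]
for nm,near,lo,hi,zz,rad in [("obl",(412,233),3,14,8,90),("cas",(412,233),62,71.5,68,60),("sq",(462,-72),3,14,8,82),("bot",(462,-72),74,86,80,50)]:
    a,b,X=rect("wrist",(z>lo)&(z<hi),zz,o,near,rad); print(nm,a,b,len(X))
```

```text
21.55 [412.15590415 233.05652693 383.28192036] [-1.79955905e+02 -4.67552197e-02  1.51765463e+02] [ 1.51176362e+01  1.52288372e+01  8.80745314e+01  3.37010592e-05
  7.67608999e+01 -4.66478527e+01]
obl ((411.25201416015625, 233.18020629882812), (79.92601776123047, 134.80340576171875), 61.90004348754883) ((411.2125549316406, 232.95468139648438), 77.64494323730469) 523
cas ((412.9788513183594, 232.48899841308594), (35.52986145019531, 81.93122863769531), 61.78887176513672) ((413.0726318359375, 232.49343872070312), 44.15057373046875) 231
sq ((449.5692138671875, -72.28387451171875), (81.22235870361328, 108.95907592773438), 16.738372802734375) ((448.69268798828125, -72.75332641601562), 64.48168182373047) 198Traceback (most recent call last):
  File "<stdin>", line 5, in <module>
  File "h.py", line 33, in rect
    c=max(cv2.findContours(mk,cv2.RETR_EXTERNAL,cv2.CHAIN_APPROX_NONE)[0],key=cv2.contourArea)
ValueError: max() iterable argument is empty
```

>>> send_rows(
  increments=[
    [0, [-17.8, -31.8, 0], 0],
    [0, [-17.8, -31.8, 0], 0],
    [0, [-17.8, -31.8, 0], 0],
    [0, [-17.8, -31.8, 0], 0],
    [0, [-17.8, -31.8, 0], 0],
  ],
)

```text
time_s: 22.02
position: [415.3, 49.4, 382.6]
eef_rot: [-179.9, -0.2, 151.8]
ft_force: [1.0, -0.6, -0.0]
gripper_width: 1.005
grip_force: 0.0
```

>>> send_rows(
  increments=[
    [0, [-17.8, -31.8, 0], 0],
    [0, [-17.8, -31.8, 0], 0],
    [0, [-17.8, -31.8, 0], 0],
    [0, [-17.8, -31.8, 0], 0],
    [0, [-17.8, -31.8, 0], 0],
  ],
)

```text
time_s: 22.43
position: [418.4, -133.1, 382.5]
eef_rot: [180.0, -0.2, 151.7]
ft_force: [2.1, 0.3, -0.6]
gripper_width: 0.996
grip_force: 0.0
```

>>> send_rows(
  increments=[
    [0, [-17.8, -31.8, 0], 0],
    [0, [-17.8, -31.8, 0], 0],
    [0, [-17.8, -31.8, 0], 0],
    [0, [-17.8, -31.8, 0], 0],
    [0, [0, 0, 0], 0],
  ],
)

```text
time_s: 22.85
position: [421.2, -282.4, 381.8]
eef_rot: [-180.0, -0.1, 151.5]
ft_force: [-0.3, 0.4, -0.2]
gripper_width: 0.998
grip_force: 0.0
```

>>> send_rows(
  increments=[
    [0, [0, 0, 0], 0],
    [0, [0, 0, 0], 0],
    [0, [0, 0, 0], 0],
    [0, [0, 0, 0], 0],
  ],
)

```text
time_s: 23.18
position: [421.5, -275.9, 383.8]
eef_rot: [180.0, -0.0, 151.8]
ft_force: [-0.3, 0.2, 0.5]
gripper_width: 0.999
grip_force: 0.0
```

Run:
```python
from h import *
o,p,d=snap("wrist","w11"); print(o["time_s"],o["position"],o["eef_rot"],o["joint_positions"])
C=cloud("wrist",d,o);z=C[...,2]
for nm,near,lo,hi,zz,rad in [("triv",(418,-280),3,14,8,90),("jar",(422,-277),70,85,78,45),("sq",(462,-72),3,14,8,82),("bot",(462,-72),74,86,80,50)]:
    a,b,X=rect("wrist",(z>lo)&(z<hi),zz,o,near,rad); print(nm,a,b,len(X))
```

```text
23.1833 [ 421.49896715 -275.93599031  383.82667507] [ 1.79982274e+02 -3.65624217e-02  1.51844975e+02] [-4.66993100e+01  1.81797726e+01  8.36028032e+01  5.28800964e-03
  7.82577258e+01 -1.08545357e+02]
triv ((398.4599304199219, -273.8590087890625), (135.7505645751953, 96.91214752197266), 67.29808044433594) ((415.89862060546875, -281.5076904296875), 73.1693344116211) 446
jar ((417.9618225097656, -278.603759765625), (50.90652084350586, 51.30066680908203), 25.420072555541992) ((417.8599548339844, -278.3049621582031), 26.1887149810791) 148
sq ((460.7982177734375, -73.07571411132812), (106.05229949951172, 105.00276947021484), 16.26605987548828) ((460.4002685546875, -73.88420104980469), 71.56452178955078) 348
bot ((458.7123107910156, -76.36201477050781), (49.23262405395508, 48.178165435791016), 16.963973999023438) ((458.0684509277344, -77.21644592285156), 31.172637939453125) 205
```

View pics/w11.png

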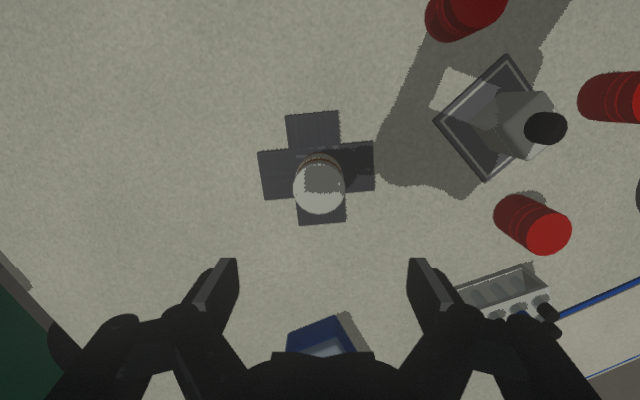

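The jar stands on the trivet with its lid at (319,188), and the bottle is upright inside the square plate at (505,125). I'll descend partway and measure again.

>>> send_rows(
  increments=[
    [0, [1.5, -3.5, 20], 0],
    [0, [0, 0, 40], 0],
    [0, [0, 0, 40], 0],
    [0, [0, 0, 30], 0],
    [0, [0, 0, 9], 0],
  ],
)

```text
time_s: 23.65
position: [417.8, -278.1, 241.5]
eef_rot: [179.9, -0.4, 151.8]
ft_force: [0.3, 0.5, -1.0]
gripper_width: 1.0
grip_force: 0.0
```

>>> send_rows(
  increments=[
    [0, [0, 0, 0], 0],
    [0, [0, 0, 0], 0],
    [0, [0, 0, 0], 0],
  ],
)

```text
time_s: 23.9
position: [418.9, -279.6, 246.9]
eef_rot: [-179.9, 0.2, 151.8]
ft_force: [-0.1, 0.7, 0.1]
gripper_width: 0.999
grip_force: 0.0
```

Run:
```python
from h import *
o,p,d=snap("wrist","w12"); print(o["time_s"],o["position"],o["eef_rot"])
C=cloud("wrist",d,o);z=C[...,2]
a,b,X=rect("wrist",(z>72)&(z<85),78,o,(419,-278),45); print(a,b,len(X))
```

```text
23.9 [ 418.86352441 -279.55605168  246.92959523] [-179.93241031    0.1949482   151.78972137]
((417.74151611328125, -278.4017639160156), (50.41436767578125, 52.60430908203125), 61.83789825439453) ((417.54254150390625, -278.5169677734375), 26.51461410522461) 278
```

>>> send_rows(
  increments=[
    [0, [1.6, 0.4, 20], 0],
    [0, [0, 0, 14], 0],
    [0, [0, 0, 5], 0],
    [0, [0, 0, 0], 0],
    [0, [0, 0, 0], 0],
  ],
)

```text
time_s: 24.37
position: [417.4, -278.5, 207.0]
eef_rot: [-180.0, 0.1, 151.8]
ft_force: [-0.0, -0.5, 0.2]
gripper_width: 0.997
grip_force: 0.0
```

>>> send_rows(
  increments=[
    [255, [0, 0, 0], 0],
    [255, [0, 0, 0], 0],
    [255, [0, 0, 0], 0],
    [255, [0, 0, 0], 0],
    [255, [0, 0, 0], 0],
  ],
)

```text
time_s: 24.78
position: [417.3, -278.3, 206.9]
eef_rot: [-180.0, 0.1, 151.8]
ft_force: [-0.8, 0.7, 6.2]
gripper_width: 0.596
grip_force: 41.1
```

>>> send_rows(
  increments=[
    [255, [0, 0, 0], 0],
    [255, [0, 0, 0], 0],
    [255, [0, 0, 0], 0],
  ],
)

```text
time_s: 25.03
position: [417.3, -278.3, 206.9]
eef_rot: [-180.0, 0.1, 151.8]
ft_force: [-1.4, 1.0, 5.9]
gripper_width: 0.596
grip_force: 41.1
```

>>> send_rows(
  increments=[
    [255, [0, 0, -5], 0],
    [255, [0, 0, -20], 0],
    [255, [0, 0, -35], 0],
    [255, [0, 0, -40], 0],
    [255, [0, 0, -30], 0],
  ],
)

```text
time_s: 25.45
position: [417.0, -278.0, 339.1]
eef_rot: [-180.0, 0.1, 151.8]
ft_force: [0.9, -0.0, -1.4]
gripper_width: 0.601
grip_force: 42.2
```

>>> send_rows(
  increments=[
    [255, [0, 0, 0], 0],
    [255, [0, 0, 0], 0],
    [255, [0, 0, 0], 0],
  ],
)

```text
time_s: 25.7
position: [416.9, -278.0, 335.3]
eef_rot: [180.0, -0.1, 151.8]
ft_force: [0.3, -0.0, -1.8]
gripper_width: 0.6
grip_force: 42.2
```

>>> send_rows(
  increments=[
    [255, [-1.2, 36.1, 0], 0],
    [255, [-1.2, 36.1, 0], 0],
    [255, [-1.2, 36.1, 0], 0],
    [255, [-1.2, 36.1, 0], 0],
    [255, [-1.2, 36.1, 0], 0],
  ],
)

```text
time_s: 26.12
position: [508.3, -120.5, 334.2]
eef_rot: [-180.0, -0.2, 151.7]
ft_force: [0.5, -0.9, -1.8]
gripper_width: 0.598
grip_force: 42.4
```

>>> send_rows(
  increments=[
    [255, [-1.2, 36.1, 0], 0],
    [255, [-1.2, 36.1, 0], 0],
    [255, [-1.2, 36.1, 0], 0],
    [255, [-1.2, 36.1, 0], 0],
    [255, [-1.2, 36.1, 0], 0],
  ],
)

```text
time_s: 26.53
position: [599.1, 35.9, 333.9]
eef_rot: [-179.9, -0.2, 151.8]
ft_force: [1.0, -0.3, -1.6]
gripper_width: 0.601
grip_force: 42.4
```

>>> send_rows(
  increments=[
    [255, [-1.2, 36.1, 0], 0],
    [255, [-1.2, 36.1, 0], 0],
    [255, [-1.2, 36.1, 0], 0],
    [255, [0, 0, 0], 0],
    [255, [0, 0, 0], 0],
  ],
)

```text
time_s: 26.95
position: [653.2, 129.4, 333.1]
eef_rot: [-179.9, -0.2, 151.9]
ft_force: [-0.6, -1.0, -2.3]
gripper_width: 0.599
grip_force: 42.6
```

>>> send_rows(
  increments=[
    [255, [0, 0, 0], 0],
    [255, [0, 0, 0], 0],
    [255, [0, 0, 0], 0],
  ],
)

```text
time_s: 27.2
position: [652.7, 126.7, 335.8]
eef_rot: [-180.0, -0.0, 151.7]
ft_force: [-0.4, -0.3, -1.6]
gripper_width: 0.599
grip_force: 42.6
```

Run:
```python
from h import *
from scipy.optimize import least_squares
o,p,d=snap("wrist","w13"); print(o["time_s"],o["position"],o["eef_rot"],o["joint_positions"])
C=cloud("wrist",d,o);z=C[...,2]
a,b,X=rect("wrist",(z>3)&(z<14),8,o,(653,128),75); print("round",a,b,len(X))
f=least_squares(lambda q:np.hypot(X[:,0]-q[0],X[:,1]-q[1])-56,[653,128],loss="cauchy",f_scale=1); print(f.x)
```

```text
27.2 [652.73435392 126.67143566 335.76399564] [-1.79967807e+02 -4.07315574e-02  1.51677172e+02] [ 8.05048842e-01  3.63115447e+01  6.03563305e+01 -8.35054433e-03
  8.33833755e+01 -6.08711691e+01]
round ((645.2600708007812, 132.1239013671875), (110.53569793701172, 93.3259506225586), 60.821659088134766) ((651.8522338867188, 128.31480407714844), 55.734989166259766) 305
[653.0489383  127.64147823]
```

View pics/w13.png

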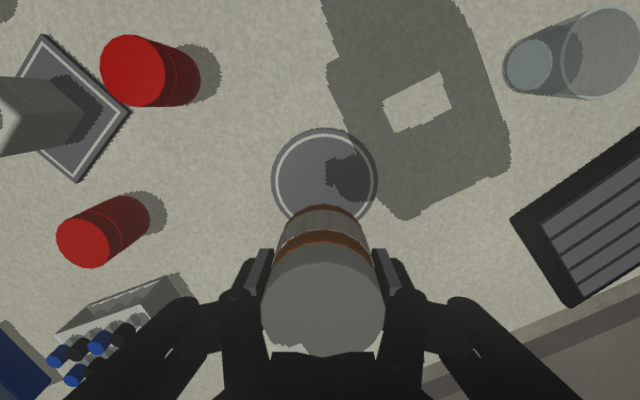

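The jar is upright over the round plate, whose centre is at about (324,182). About 1 mm of correction, then lower.

>>> send_rows(
  increments=[
    [255, [0.6, 1.1, 25], 0],
    [255, [0, 0, 38], 0],
    [255, [0, 0, 35], 0],
    [255, [0, 0, 18], 0],
    [255, [0, 0, 6], 0],
  ],
)

```text
time_s: 27.67
position: [652.1, 128.3, 210.5]
eef_rot: [-179.8, -0.3, 151.7]
ft_force: [0.2, -0.6, -1.4]
gripper_width: 0.599
grip_force: 42.6
```

>>> send_rows(
  increments=[
    [255, [0, 0, 0], 0],
    [255, [0, 0, 0], 0],
    [255, [0, 0, 0], 0],
    [255, [0, 0, 0], 0],
  ],
)

```text
time_s: 28.0
position: [653.2, 129.0, 215.9]
eef_rot: [179.9, 0.2, 151.8]
ft_force: [-0.5, 0.5, -0.8]
gripper_width: 0.599
grip_force: 42.6
```

>>> send_rows(
  increments=[
    [255, [-0.3, -0.6, 6], 0],
    [255, [0, 0, 1], 0],
    [255, [0, 0, 0], 0],
    [255, [0, 0, 0], 0],
    [255, [0, 0, 0], 0],
  ],
)

```text
time_s: 28.42
position: [652.9, 128.4, 207.0]
eef_rot: [-180.0, -0.0, 151.8]
ft_force: [-0.9, 0.1, -1.1]
gripper_width: 0.6
grip_force: 42.7
```

>>> send_rows(
  increments=[
    [255, [0, 0, 0.7], 0],
    [255, [0, 0, 0], 0],
    [255, [0, 0, 0], 0],
  ],
)

```text
time_s: 28.67
position: [652.9, 128.4, 206.9]
eef_rot: [180.0, 0.0, 151.8]
ft_force: [-3.7, 0.5, 5.8]
gripper_width: 0.596
grip_force: 43.1
```

>>> send_rows(
  increments=[
    [0, [0, 0, 0], 0],
    [0, [0, 0, 0], 0],
    [0, [0, 0, 0], 0],
    [0, [0, 0, 0], 0],
    [0, [0, 0, 0], 0],
  ],
)

```text
time_s: 29.08
position: [653.0, 128.4, 206.1]
eef_rot: [-180.0, -0.0, 151.8]
ft_force: [-0.8, -1.2, 1.2]
gripper_width: 1.0
grip_force: 0.0
```

>>> send_rows(
  increments=[
    [0, [0, 0, -20], 0],
    [0, [0, 0, -35], 0],
    [0, [0, 0, -40], 0],
    [0, [0, 0, -40], 0],
    [0, [0, 0, -35], 0],
  ],
)

```text
time_s: 29.5
position: [652.6, 128.4, 379.1]
eef_rot: [180.0, 0.1, 151.8]
ft_force: [0.8, -0.6, -0.3]
gripper_width: 1.0
grip_force: 0.0
```

>>> send_rows(
  increments=[
    [0, [0, 0, 0], 0],
    [0, [0, 0, 0], 0],
    [0, [0, 0, 0], 0],
  ],
)

```text
time_s: 29.75
position: [652.8, 128.4, 375.3]
eef_rot: [-180.0, -0.1, 151.8]
ft_force: [0.2, -0.3, -1.2]
gripper_width: 0.999
grip_force: 0.0
```

Run:
```python
from h import *
o,p,d=snap("wrist","w14"); print(o["time_s"],o["position"])
z=cloud("wrist",d,o)[...,2]
for nm,near,lo,hi,zz,rad in [("round",(653,128),3,14,8,75),("jar",(653,128),70,85,78,45)]:
    a,b,X=rect("wrist",(z>lo)&(z<hi),zz,o,near,rad); print(nm,a,b,len(X))
```

```text
29.75 [652.76409442 128.39120519 375.25024773]
round ((649.2801513671875, 129.50424194335938), (110.72715759277344, 102.76432800292969), 63.26246643066406) ((651.909423828125, 128.31961059570312), 55.77255630493164) 369
jar ((652.9921264648438, 128.30477905273438), (50.558712005615234, 51.690330505371094), 36.98707962036133) ((653.2332153320312, 128.21087646484375), 26.158164978027344) 157
```

>>> send_rows(
  increments=[
    [0, [9.2, -33.3, 0], 0],
    [0, [9.2, -33.3, 0], 0],
    [0, [9.2, -33.3, 0], 0],
    [0, [9.2, -33.3, 0], 0],
    [0, [9.2, -33.3, 0], 0],
  ],
)

```text
time_s: 30.22
position: [532.2, 2.6, 374.6]
eef_rot: [-179.9, -0.2, 151.8]
ft_force: [0.2, -0.4, 0.3]
gripper_width: 1.0
grip_force: 0.0
```

>>> send_rows(
  increments=[
    [0, [9.2, -33.3, 0], 0],
    [0, [9.2, -33.3, 0], 0],
    [0, [9.2, -33.3, 0], 0],
    [0, [0, 0, 0], 0],
    [0, [0, 0, 0], 0],
  ],
)

```text
time_s: 30.63
position: [461.4, -72.4, 375.5]
eef_rot: [-180.0, -0.1, 151.6]
ft_force: [0.6, -1.3, -0.3]
gripper_width: 0.999
grip_force: 0.0
```

>>> send_rows(
  increments=[
    [0, [0, 0, 0], 0],
    [0, [0, 0, 0], 0],
    [0, [0, 0, 0], 0],
  ],
)

```text
time_s: 30.88
position: [462.6, -70.8, 375.9]
eef_rot: [180.0, -0.0, 151.8]
ft_force: [0.5, 0.3, -0.1]
gripper_width: 1.002
grip_force: 0.0
```

Run:
```python
from h import *
o,p,d=snap("wrist","w15"); print(o["time_s"],o["position"])
z=cloud("wrist",d,o)[...,2]
for nm,near,lo,hi,zz,rad in [("sq",(462,-72),3,14,8,85),("bot",(462,-72),74,86,80,50)]:
    a,b,X=rect("wrist",(z>lo)&(z<hi),zz,o,near,rad); print(nm,a,b,len(X))
snap("scene","s2")
```

```text
30.8833 [462.61469213 -70.80062017 375.87381654]
sq ((460.90838623046875, -71.28727722167969), (103.82723999023438, 103.79408264160156), 16.40142822265625) ((461.53985595703125, -71.85697937011719), 71.77857208251953) 265
bot ((459.10064697265625, -72.31401824951172), (47.4630126953125, 47.57457733154297), 16.32244110107422) ((459.47393798828125, -72.16019439697266), 30.898160934448242) 158
```

View pics/s2.png

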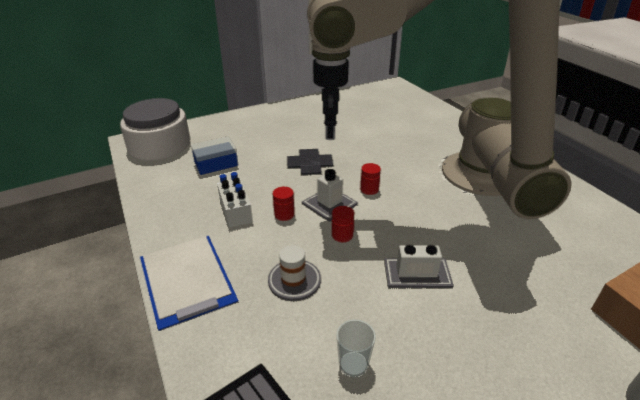

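The scene view shows all three upright and centred: the jar on the round plate (293,270), the bottle on the square plate (330,188) and the cassette on the oblong plate (419,263). The trivet is empty and the reds, rack, beaker and tip box are where they were. The measured offsets are about 2 mm or less and 0.1°.

```bash
python3 -c "
from cell import r
print(r.job_done())"
```

```text
the job is handed in; nothing more can be done
None
```

The job is handed in: the jar, bottle and cassette each stand upright on their own plates, within about 2 mm of centre and 0.1° of the plate edges, after about 31 s of robot time; the verdict was not shown.

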